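Reset the drag screw on the line-spooling stand

TASK

On the sloping line-spooling stand, slacken the jam nut by swinging its lever counter-clockwise (as seen looking down onto the nut) at least an eighth of a turn, then turn the bar-headed adjuster screw above it until its pointer lines up with the upright index finger on the cap. Swing the nut's lever back clockwise until it is fully tight again, with the pointer still on the index, and let go; leave the oil bottle and wooden case beside the stand where they are.

Things in the scene. Friction and masses are not known exactly. Their poses are not given: they have to be found in the camera images.
- stand: Plywood base plate (170 x 130 x 12 mm) with tube legs, fixed to the table; it carries a grey bed sloping 30 degrees, facing the robot, with a line spool, a round aluminium cap (54 mm across), and on the cap the jam nut and the adjuster screw. Origin: centre of the base's underside. The screw axis meets the cap's face 105 mm above the origin and leans 30 degrees from vertical towards the stand's own -x side (the robot's side).
- lever_grip (a point): Centre of the black upright paddle at the end of the jam nut's steel lever; paddle 32 mm along the lever, 13 mm thick, 24 mm high. The point lies 92 mm from the screw axis and 24 mm above the cap's face. Its x axis points outwards along the lever, its z axis outwards along the screw axis (30 degrees from vertical); it turns with the nut. The space round the paddle is free; when tight the lever points to the near right of the axis.
- jam_nut (a joint): Angle of the jam nut (hexagon 40 mm across flats) about the screw axis, rad: 0 = fully tight, against its stop; grows counter-clockwise, seen from above the nut, as it loosens, up to a stop at 1.2. Stiff: about 0.25 N m, 3 N at the paddle; it stays where left. Below about 0.2 it clamps the screw, which then resists turning with up to about 0.5 N m; above 0.3 the screw is free. The nut does not drag the screw round when tightened.
- screw_grip (a point): Centre of the black bar head of the adjuster screw, on the screw axis, 47 mm above the cap's face. Bar 60 mm long, 14 mm thick, 26 mm high (13 mm to either side of this point along the axis); its underside is 15 mm above the nut and the lever's rod. Its x axis points along the bar to the pointer, its z axis outwards along the screw axis (30 degrees from vertical).
- pointer_tip (a point): Tip of the pointer that prolongs one end of the bar head, 61 mm from the screw axis.
- index_tip (a point): Tip of the fixed index finger, an upright dark steel strip 10 mm wide on an arm from the uphill (far) side of the cap, with its tip 67.5 mm from the screw axis and level with the pointer; the strip stands 54 mm over the cap's face. Its x axis points from the screw axis to the finger, z along the screw axis.
- drag_screw (a joint): Angle of the adjuster screw, rad: 0 = pointer in line with the index finger; positive = pointer counter-clockwise from it (seen from above the screw). Starts at 0.55 to 1.15, so it must be turned clockwise; travel -0.9 to 1.5. With the nut loose it turns against about 0.1 N m and stays where left.
- reel_oil_mid (a point): Bystander: small oil bottle standing upright, 31 mm across, 95 mm tall; its centre, half-way up.
- fly_case_mid (a point): Bystander: closed wooden case, 135 x 70 x 36 mm; its centre.
Not all that is in view belongs to the job. Of the things that look like the stand, the smaller one is meant.

How it is judged:
By the outcome, as a careful person would: the job done as asked, in the order asked, and still so for the second after the job is handed in, with the robot touching nothing.
It also fails if it takes over 64 s, if anything falls off the work surface, if the arm or the gripper's body presses on something with over 40 N, if the wrist force passes 120 N, or if a joint passes its speed limit or range.

ROBOT

A 6-joint arm with a two-finger parallel gripper is mounted at the origin on a cart in front of the work surface, level with it; the furniture and walls round the work are solid. World frame = base frame: x ahead of the robot, y to its left, z up, the work surface at z = 0. Lengths are in m, angles in rad, forces in N, time in s.
With the tool pointing down it reaches from about 0.3 to 0.825 m from the base axis. Payload 5.4 kg.
Tool frame: the origin (TCP) lies on the centre line of the jaws, within the pads' length; the fingertips stand tip_reach ahead of it and the grasp point (between the pads) lies 5 mm behind it (tip_reach is the distance from the TCP to the fingertips, in m); z points along the fingers, y is the line along which they close (so a half turn about z gives the same grasp; the last joint's range is limited). The gripper opens to 92 mm and grips with 3 to 60 N. Pads are 20 mm wide; open, the fingers measure 128 mm over their backs; the gripper's body (75 mm by 189 mm) begins 69 mm behind the grasp point.
Start: joints at [-1.331, 0.158, 1.597, -0, 1.386, -0.21], TCP at [0.25, -0.518, 0.196] pointing down, gripper open.
Joint ranges: [-2.91, 2.91], [-0.94, 2.29], [0.18, 2.7], [-1.29, 4.43], [0.17, 2.64], [-3, 3]. Speed limits (rad/s): [2.57, 2.57, 3.14, 3.14, 3.14, 3.14].

INTERFACE

Orientations are given as a unit quaternion [x, y, z, w].
In Python, from plant import move_to, servo_line, move_joints, ungrasp, grasp, sleep, inverse_kinematics, get_obs, grab_frame, camera_params, MotionError, sign_off, spot_in, tip_of, tip_reach gives the robot as it stands. The module is installed in compiled form; this text tells all that it offers. Calls block until the motion is done:
- move_to(position, orientation): joint-space move of the TCP to a pose.
- servo_line(position, speed=0.15, frame=None): straight line of the TCP; frame=None keeps the orientation; speed is the mean speed in m/s.
- move_joints(angles): joint-space move.
- ungrasp() and grasp(grip_force=None): open the fingers fully, or close them until they stop; grip_force is the grip in N (None keeps the last).
- sleep(seconds).
- inverse_kinematics(position, orientation): joint angles nearest the present ones, or None.
- get_obs(): the state.
- grab_frame(name): name is "scene" or "side" or "wrist"; returns the picture (400x640x3 uint8, red, green, blue); there is no depth.
- camera_params(name): a dict with "fx", "fy", "cx", "cy" (pixels), "extrinsics" (4x4, takes a point from world to camera coordinates). Camera axes: x right, y down, z forward; pixel columns grow to the right and rows downward; lengths in m; the calibration is good to about 2 mm. A picture is of the moment at which its call begins: read the wrist's pose just before it. camera_params takes no time and is no camera call; for the wrist camera it gives the pose at the moment of the call.
A pose or a line that the arm cannot do raises MotionError and nothing moves.
- sign_off(): hands the job in; it is judged then, once.
Trained networks look in the newest picture that a camera, given by its name, has taken for a name from the list of things; names that differ only in an ending like _2 or _b are one class to them, and where a whole thing is asked for, a point or a joint stands for the part that bears it (a point fixed in the world has none). Each returns a list of dicts, best first, with "conf" (0 to 1); they miss things now and then, are a little off and sometimes report something else, mostly with a low value. They report only what shows in the picture. A call takes as long as a camera call. They do not tell look-alikes from the thing itself.
- spot_in(name, camera): "point" ([x, y, z] in m, in the coordinates of the camera as it stood for that picture, good to about 4 mm: the middle of the surface that is visible of it).
- tip_of(name, camera): "point" ([x, y, z] in m, in the coordinates of the camera as it stood for that picture, good to about 4 mm: a listed point, or the origin of a listed thing).
The state is a dict: "t": time; "joint_positions": joint angles; "dq": joint speeds; "tau": joint torques, N m; "ee_pos": TCP position; "tcp_rot": TCP orientation; "force": force on the tool from outside, world axes, zero at the start; "moment": the same for the moment, N m; "opening": finger opening in m; "grip_force": force on a finger pad.
Only numpy, scipy, OpenCV 4.12 (cv2) and the standard library are available. Lean on these libraries where they do the work, as an engineer would, in place of code of your own. Each camera call takes 0.05 s, during which the arm holds its last target. There are 200 camera calls.

## Working session

There is one attempt and no reset: what is moved stays moved. The work goes in short steps, each a Python script; the robot and the scene stay as the last script left them, time stands still between calls to the robot, and variables do not carry over. Pictures are saved under pics/ and viewed, at most 13 in all, crops included, and the job is handed in when it is done.

```bash
mkdir -p pics; cat > h.py <<'E'
import numpy as np, cv2
from plant import *
from scipy.spatial.transform import Rotation as R
def towc(cam,p,E=None):
    E=np.array(camera_params(cam)["extrinsics"]) if E is None else E
    return np.linalg.inv(E)@np.r_[p,1]
def w(cam,p): return towc(cam,p)[:3]
def proj(cam,P):
    c=camera_params(cam);q=np.array(c["extrinsics"])@np.r_[P,1]
    return np.array([c["fx"]*q[0]/q[2]+c["cx"],c["fy"]*q[1]/q[2]+c["cy"]])
E
cat > a.py <<'E'
from h import *
np.set_printoptions(precision=4,suppress=True)
ims=[]
for cam in ["scene","side"]:
    im=grab_frame(cam); ims.append(im); cv2.imwrite(f"pics/{cam}0.png",im[:,:,::-1])
    print(cam, np.linalg.inv(np.array(camera_params(cam)["extrinsics"]))[:3,3])
    for n in ["stand","lever_grip","screw_grip","pointer_tip","index_tip","reel_oil_mid","fly_case_mid"]:
        for d in tip_of(n,cam): print(n,round(d["conf"],2),w(cam,d["point"]),proj(cam,w(cam,d["point"])).astype(int))
o=get_obs();print(o["t"],o["ee_pos"],o["tcp_rot"],tip_reach)
E
python3 a.py; python3 -c "
import cv2,numpy as np
a=cv2.imread('pics/scene0.png');b=cv2.imread('pics/side0.png')
cv2.imwrite('pics/both.png',cv2.resize(np.vstack([a,b]),(480,600)))"
```

```text
scene [-0.3763 -0.7283  0.8865]
stand 0.87 [ 0.5744 -0.529  -0.0032] [438 288]
stand 0.58 [ 0.5918 -0.1584  0.002 ] [310 239]
lever_grip 0.89 [ 0.5048 -0.6288  0.1333] [481 276]
lever_grip 0.52 [ 0.5364 -0.2334  0.097 ] [325 230]
screw_grip 0.79 [ 0.5495 -0.5293  0.1965] [445 229]
screw_grip 0.48 [ 0.5732 -0.1534  0.1462] [304 199]
screw_grip 0.17 [ 0.631  -0.1469  0.1801] [312 177]
pointer_tip 0.91 [ 0.6164 -0.5225  0.24  ] [453 196]
pointer_tip 0.75 [ 0.6074 -0.1073  0.1655] [295 182]
pointer_tip 0.6 [ 0.5921 -0.1563  0.0026] [310 239]
index_tip 0.98 [ 0.629  -0.1475  0.1763] [312 178]
index_tip 0.71 [ 0.6268 -0.5208  0.2418] [454 193]
reel_oil_mid 0.33 [ 0.5664 -0.0081  0.0195] [260 224]
fly_case_mid 0.88 [ 0.5678 -0.0064  0.0183] [259 224]
side [ 0.0468 -1.057   0.9041]
stand 0.98 [ 0.5816 -0.5238  0.0029] [385 313]
stand 0.93 [ 0.5964 -0.1564  0.0054] [307 221]
lever_grip 0.97 [ 0.5025 -0.628   0.1351] [393 322]
lever_grip 0.62 [ 0.5347 -0.2272  0.1007] [300 217]
screw_grip 0.8 [ 0.5684 -0.1556  0.151 ] [297 182]
screw_grip 0.79 [ 0.5463 -0.5263  0.2001] [381 258]
pointer_tip 0.84 [ 0.6193 -0.5214  0.2413] [410 228]
pointer_tip 0.65 [ 0.6089 -0.109   0.1676] [301 164]
index_tip 0.61 [ 0.6336 -0.1534  0.1815] [318 164]
index_tip 0.61 [ 0.6274 -0.5241  0.2447] [414 226]
index_tip 0.34 [ 0.5662 -0.1571  0.1481] [297 184]
reel_oil_mid 0.64 [ 0.6474 -0.3205  0.0468] [357 238]
fly_case_mid 0.89 [ 0.5632 -0.0062  0.0222] [270 193]
0.8 [ 0.25   -0.5178  0.1962] [ 0.9748  0.223  -0.      0.    ] 0.014
```

View pics/scene0.png

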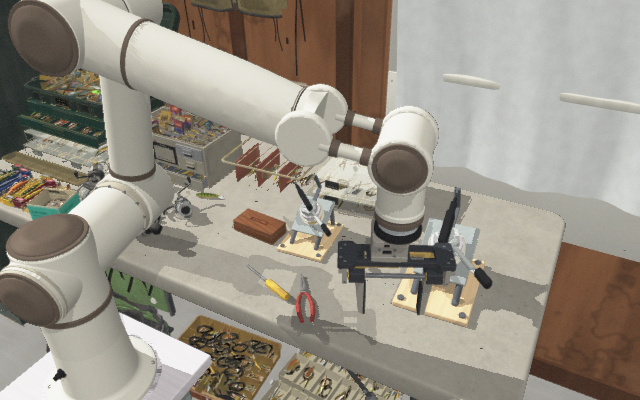

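View pics/side0.png

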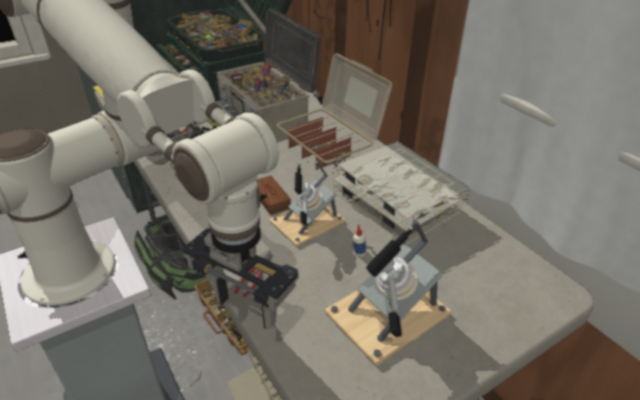

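The stand-like things are the large stand at scene px (438,288), with its bar head at z≈0.20, and the small stand at (310,239), with its bar head at z≈0.148. The geometry expected from the text is 0.146, so I choose the small one. Next I'll move to a view pose above it and check it up close.

```bash
cat >> h.py <<'E'
np.set_printoptions(precision=4,suppress=True)
def frame(s,a):  # s=[x,y,yaw]; rotation with z=screw axis, x at angle a from uphill
    return R.from_euler('z',s[2])*R.from_euler('y',-30,degrees=True)*R.from_euler('z',a)
def pt(s,a,r,h): return np.r_[s[0],s[1],.105]+frame(s,a).apply([r,0,h])
def tool(s,a,flip=0): # tool z = -axis, tool y perpendicular to direction a
    return (frame(s,a)*R.from_euler('x',np.pi)*R.from_euler('z',np.pi*flip)).as_quat()
E
cat > view.py <<'E'
from h import *
s=[.594,-.157,0.]
for f in (0,1):
    for nm,p,a in [("view",pt(s,0,0,.24),0),("lev",pt(s,-2.2,.092,.1),-2.2),("lev2",pt(s,-1.25,.092,.03),-1.25),("scr",pt(s,.85,0,.05),.85),("scr0",pt(s,0,0,.05),0)]:
        for da in (0,):
            print(f,nm,inverse_kinematics(p,tool(s,a,f)))
E
python3 view.py
```

```text
0 view [-0.8353 -0.5473  2.0641  0.3976  1.2784  0.6868]
0 lev [-0.9201 -0.2456  2.1451  0.5037  0.9689  2.6187]
0 lev2 [-0.756   0.057   1.9065  0.4787  0.8399  1.8025]
0 scr [-0.6587 -0.1376  2.0884  0.4356  0.8114 -0.1798]
0 scr0 [-0.6587 -0.1376  2.0884  0.4356  0.8114  0.6702]
1 view [-0.8353 -0.5473  2.0641  0.3976  1.2784 -2.4548]
1 lev [-0.9201 -0.2456  2.1451  0.5037  0.9689 -0.5229]
1 lev2 [-0.756   0.057   1.9065  0.4787  0.8399 -1.3391]
1 scr [-0.6587 -0.1376  2.0884  0.4356  0.8114  2.9618]
1 scr0 [-0.6587 -0.1376  2.0884  0.4356  0.8114 -2.4714]
```

```bash
cat >> h.py <<'E'
from scipy.optimize import least_squares
def meas(cam,s):
    """nearest detections to the model, world coords"""
    out={}
    a={"stand":np.r_[s[0],s[1],0],"screw_grip":pt(s,0,0,.047),"index_tip":pt(s,0,.0675,.047),
       "lever_grip":pt(s,s[3],.092,.024),"pointer_tip":pt(s,s[4],.061,.047)}
    for n,m in a.items():
        c=[w(cam,d["point"]) for d in tip_of(n,cam) if d["conf"]>.3]
        c=[p for p in c if np.linalg.norm(p-m)<.05]
        if c: out[n]=min(c,key=lambda p:np.linalg.norm(p-m))
    return out
def model(s,n):
    return {"stand":np.r_[s[0],s[1],0],"screw_grip":pt(s,0,0,.047),"index_tip":pt(s,0,.0675,.047),
       "lever_grip":pt(s,s[3],.092,.024),"pointer_tip":pt(s,s[4],.061,.047)}[n]
def fit(obs,s0):
    f=lambda s:np.concatenate([model(s,n)-p for n,p in obs]+[[0.001*s[2]]])
    r=least_squares(f,s0,loss="soft_l1",f_scale=.005); return r.x
E
cat > b.py <<'E'
from h import *
s=[.594,-.157,0.,-2.2,.85]
move_to(pt(s,0,0,.24),tool(s,0,0))
obs=[]
for cam in ["wrist","wrist","scene","side"]:
    im=grab_frame(cam); cv2.imwrite(f"pics/{cam}1.png",im[:,:,::-1])
    m=meas(cam,s); obs+=list(m.items())
S=fit(obs,s); print(S)
for n,p in obs: print(n,p,(p-model(S,n))*1000)
np.save("s.npy",S); print(get_obs()["t"])
for n in ["screw_grip","index_tip","lever_grip","pointer_tip"]: print(n,proj("wrist",model(S,n)))
E
python3 b.py
```

```text
[ 0.5938 -0.154   0.0629 -2.2227  0.7816]
stand [ 0.5898 -0.1565  0.0026] [-4.0066 -2.4996  2.589 ]
screw_grip [ 0.5728 -0.1602  0.143 ] [ 2.4025 -4.679  -2.6813]
index_tip [ 0.6289 -0.1501  0.1841] [0.1602 1.7285 4.605 ]
lever_grip [ 0.5406 -0.2287  0.0988] [2.3887 2.1526 0.8828]
pointer_tip [ 0.6038 -0.1122  0.1649] [-1.3429 -1.9602 -2.4798]
stand [ 0.589  -0.1555  0.0024] [-4.8527 -1.4516  2.3959]
screw_grip [ 0.5734 -0.1612  0.1423] [ 3.03   -5.7353 -3.4526]
index_tip [ 0.63   -0.1509  0.1836] [1.308  0.9787 4.1218]
lever_grip [ 0.536  -0.2282  0.0957] [-2.2102  2.643  -2.2065]
pointer_tip [ 0.6049 -0.1082  0.1672] [-0.2282  2.0304 -0.1229]
stand [ 0.593  -0.1578  0.0007] [-0.7868 -3.8089  0.7112]
screw_grip [ 0.5685 -0.1542  0.1456] [-1.8862  1.3179 -0.0597]
index_tip [ 0.6289 -0.148   0.1785] [ 0.1502  3.8345 -0.9841]
lever_grip [ 0.5382 -0.235   0.1024] [ 0.017  -4.1939  4.5402]
pointer_tip [ 0.607  -0.1104  0.1672] [ 1.8856 -0.1808 -0.17  ]
stand [ 0.5936 -0.1523  0.0024] [-0.2298  1.745   2.3664]
screw_grip [ 0.5689 -0.1547  0.1454] [-1.4406  0.7773 -0.2876]
index_tip [ 0.6299 -0.1528  0.1819] [ 1.1845 -1.0165  2.4245]
lever_grip [ 0.5381 -0.2288  0.1   ] [-0.1416  2.0138  2.1436]
pointer_tip [ 0.6089 -0.1071  0.1687] [3.8111 3.1585 1.3357]
3.5833
screw_grip [314.5119 177.6317]
index_tip [311.3892 120.9791]
lever_grip [370.6144 212.3686]
pointer_tip [276.5005 143.8669]
```

View pics/wrist1.png

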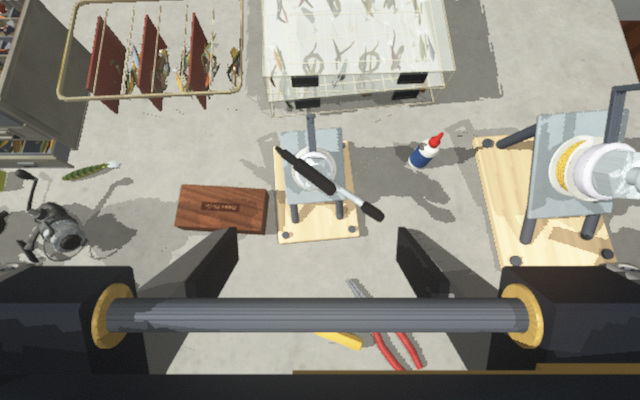

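The wrist view shows the small stand with its bar head at about (316,175), index (310,118), paddle (373,212) and pointer (278,150). The fit agrees with this to within 2-3 px. I'll hover over the paddle and check with one close crop.

```bash
cat > c.py <<'E'
from h import *
S=np.load("s.npy")
move_to(pt(S,S[3],.092,.095),tool(S,S[3],1))
im=grab_frame("wrist").copy(); m=meas("wrist",S)
for n,p in m.items(): print(n,(p-model(S,n))*1000)
for n in ["screw_grip","index_tip","lever_grip","pointer_tip"]:
    q=proj("wrist",model(S,n)); print(n,q)
    cv2.circle(im,tuple(int(v) for v in q),2,(255,0,255),-1)
cv2.imwrite("pics/wrist2.png",im[:,:,::-1]); print(get_obs()["t"])
E
python3 c.py
```

```text
stand [-0.7965 -1.2982  2.2099]
screw_grip [ 1.3456 -5.7528 -3.4736]
index_tip [-0.7997  2.2795  2.4745]
lever_grip [-0.6081  3.9833  0.4877]
screw_grip [316.0404  84.7903]
index_tip [395.3045  21.0055]
lever_grip [315.9029 202.0164]
pointer_tip [328.8035 -11.8158]
5.0417
```

View pics/wrist2.png

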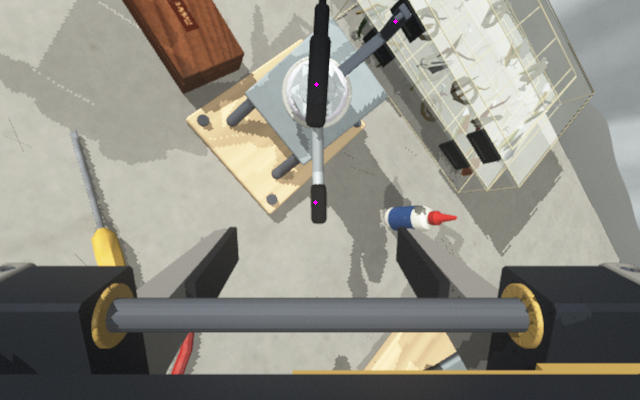

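The crop confirms it: paddle at (318,204) against the predicted (316,202), with the small stand's bar and index matching too. Next I'll go down and grip the paddle.

```bash
cat > d.py <<'E'
from h import *
S=np.load("s.npy")
servo_line(pt(S,S[3],.092,.027),speed=.06)
print(get_obs()["force"])
grasp(15); sleep(.2); o=get_obs(); print(o["force"],o["moment"],o["opening"],o["grip_force"],o["ee_pos"],o["t"])
im=grab_frame("wrist"); cv2.imwrite("pics/wrist3.png",im[:,:,::-1])
E
python3 d.py
```

```text
[ 0.2742 -0.6306  0.0416]
[-0.6467 -0.236  -1.0507] [-0.029   0.2329  0.0028] 0.0003309697930936645 0.0 [ 0.5367 -0.2309  0.1005] 7.875
```

View pics/wrist3.png

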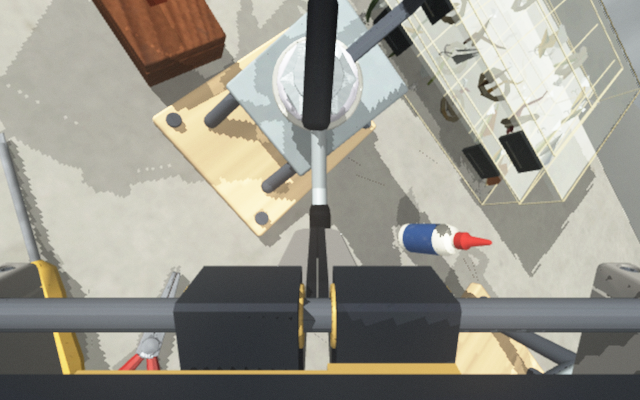

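The jaws closed on nothing (opening 0). The paddle's inner end is at (320,215), with the fingertips beyond or above it. I'll compare the projections.

```bash
cat > e.py <<'E'
from h import *
S=np.load("s.npy"); o=get_obs()
q=R.from_quat(o["tcp_rot"]); p=o["ee_pos"]
print("rot err",(q*R.from_quat(tool(S,S[3],1)).inv()).magnitude(), p-pt(S,S[3],.092,.027))
for d in (-.05,-.025,-.005,0,.014): print(d,proj("wrist",p+q.apply([0,0,d])))
for r in (.076,.092,.108):
    for h in (.012,.036): print(r,h,proj("wrist",pt(S,S[3],r,h)))
E=np.array(camera_params("wrist")["extrinsics"]); print("cam in tool",q.inv().apply(np.linalg.inv(E)[:3,3]-p), (q.inv()*R.from_matrix(E[:3,:3].T)).as_matrix())
for n,P in meas("wrist",S).items(): print(n,(P-model(S,n))*1000)
E
python3 e.py; python3 - <<'E'
import cv2
im=cv2.imread('pics/wrist3.png')[180:300,240:400]
cv2.imwrite('pics/c3.png',cv2.resize(im,(800,600),interpolation=cv2.INTER_NEAREST))
E
```

```text
rot err 1.7232714172963284e-05 [-0. -0. -0.]
-0.05 [316.0998 265.7187]
-0.025 [316.2014 245.5417]
-0.005 [316.2644 233.0167]
0 [316.2783 230.2658]
0.014 [316.3137 223.2289]
0.076 0.012 [316.3549 199.9119]
0.076 0.036 [316.2951 209.8907]
0.092 0.012 [316.3189 222.7496]
0.092 0.036 [316.2559 235.3066]
0.108 0.012 [316.2842 244.7599]
0.108 0.036 [316.2184 259.6916]
cam in tool [ 0.0678  0.0002 -0.1886] [[ 0.002  -0.9691 -0.2468]
 [ 1.      0.0019  0.0008]
 [-0.0003 -0.2468  0.9691]]
stand [-2.9812  0.7286 -1.1451]
screw_grip [ 1.0344 -2.0655 -2.7133]
lever_grip [1.0611 2.5457 1.4436]
```

View pics/c3.png

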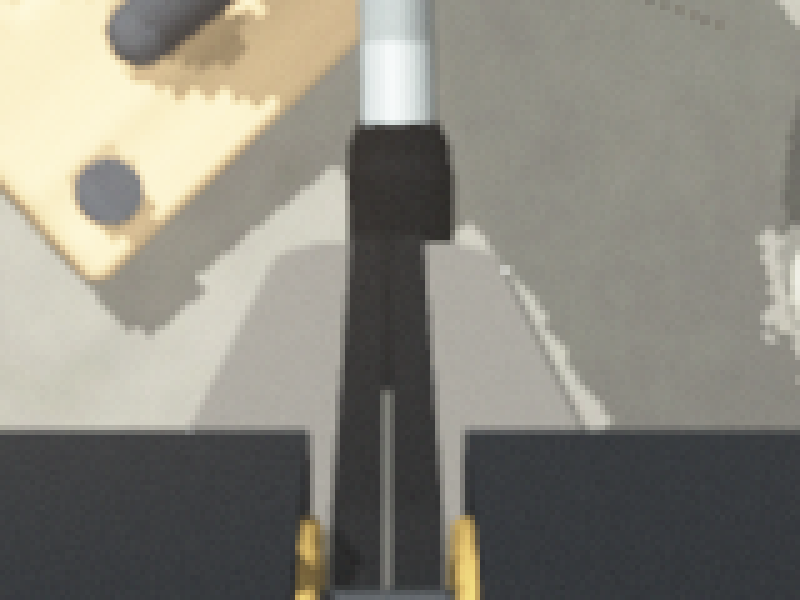

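```bash
cat > f.py <<'E'
from h import *
S=np.load("s.npy"); o=get_obs();q=R.from_quat(o["tcp_rot"]); p=o["ee_pos"]
c=camera_params("wrist"); print(c["fx"],c["fy"],c["cx"],c["cy"])
for x in (-.01,0,.01): print(x,[proj("wrist",p+q.apply([x,.046,d])) for d in (.014,-.006)])
out=[]
for cam in ("scene","side"):
    im=grab_frame(cam).copy(); k=5
    t=proj(cam,p).astype(int); x0,y0=t[0]-40,t[1]-60
    cr=cv2.resize(im[y0:y0+120,x0:x0+80],None,fx=k,fy=k,interpolation=cv2.INTER_CUBIC)
    for P,col in [(p,(255,0,0)),(p+q.apply([0,0,.014]),(255,255,0)),(pt(S,S[3],.092,.024),(0,255,0)),(pt(S,S[3],.076,.036),(0,255,255))]:
        u=(proj(cam,P)-[x0,y0]+.5)*k; cv2.circle(cr,tuple(u.astype(int)),3,col,-1)
    out.append(cr)
cv2.imwrite("pics/sd.png",np.hstack(out)[:,:,::-1])
E
python3 f.py
```

```text
315.1763043672361 315.1763043672361 316.9406271099093 200.02212031235428
-0.01 [array([383.5303, 237.2622]), array([390.1207, 248.8709])]
0 [array([384.332 , 223.3596]), array([391.0865, 233.7252])]
0.01 [array([385.1525, 209.1312]), array([392.0773, 218.1885])]
```

View pics/sd.png

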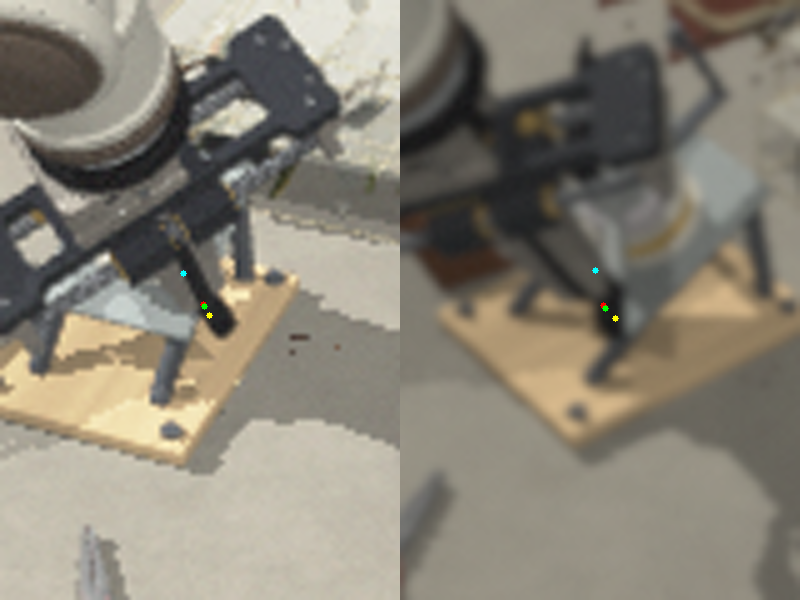

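The open jaws' tips at (237,228) and (397,228) in the first wrist picture put the visible fingertips about 30 mm short of where tip_reach says. So the jaws closed above the paddle, whose top is at h=36 mm. I'll open and go deeper in steps, watching the force.

```bash
cat > d2.py <<'E'
from h import *
S=np.load("s.npy")
ungrasp()
im=grab_frame("wrist"); print([ (d["conf"],(w("wrist",d["point"])-model(S,"lever_grip"))*1000) for d in tip_of("lever_grip","wrist")])
for h in (.015,.003):
    servo_line(pt(S,S[3],.092,h),speed=.06); f=get_obs()["force"]; print(h,f)
    if np.linalg.norm(f)>8: raise SystemExit("contact")
grasp(15); sleep(.2); o=get_obs(); print(o["force"],o["moment"],o["opening"],o["grip_force"],o["t"])
im=grab_frame("wrist"); cv2.imwrite("pics/wrist4.png",im[:,:,::-1])
E
python3 d2.py
```

```text
[(0.81, array([ 2.2031,  3.3498, -2.5189]))]
0.015 [-0.0184 -0.7767  0.1479]
0.003 [ 0.2408 -0.4324  0.3396]
[ 5.6754 -2.6155 -3.6401] [-0.3654 -0.4779 -0.0221] 0.012937971091693212 15.014562159776688 11.8167
```

Gripped: opening is 12.9 mm on the 13 mm paddle. The fingertips really sit about 17 mm behind the TCP, so I'll plan with that. Now the swing CCW.

```bash
cat >> h.py <<'E'
def swing(S,a0,a1,r,h,flip,n,speed=.08,fmax=60):
    for a in np.linspace(a0,a1,n+1)[1:]:
        servo_line(pt(S,a,r,h),speed=speed,frame=tool(S,a,flip))
        o=get_obs(); f=frame(S,a).inv().apply(o["force"]); print(round(a-a0,3),"F(rad,tan,ax)",f.round(1),"op",round(o["opening"],4),round(o["t"],1))
        if np.linalg.norm(f)>fmax: print("STOP"); return a
    return a1
E
cat > e2.py <<'E'
from h import *
S=np.load("s.npy")
grasp(30)
swing(S,S[3],S[3]+.98,.092,.003,1,7)
im=grab_frame("wrist"); cv2.imwrite("pics/wrist5.png",im[:,:,::-1])
E
python3 e2.py
```

```text
0.14 F(rad,tan,ax) [ 0.   2.7 -2.3] op 0.0128 12.4
0.28 F(rad,tan,ax) [ 2.2  3.1 -3.7] op 0.0127 12.7
0.42 F(rad,tan,ax) [ 2.3  3.6 -4. ] op 0.0129 13.0
0.56 F(rad,tan,ax) [ 2.3  2.3 -4.8] op 0.0125 13.3
0.7 F(rad,tan,ax) [ 3.1  2.4 -4.7] op 0.0127 13.6
0.84 F(rad,tan,ax) [ 4.6  1.8 -5. ] op 0.013 13.9
0.98 F(rad,tan,ax) [ 4.3  2.6 -5.6] op 0.0129 14.2
```

```bash
cat > g.py <<'E'
from h import *
S=np.load("s.npy"); S[3]+=.98
ungrasp()
a=S[3]; servo_line(pt(S,a,.092,.07),speed=.1)
move_to(pt(S,S[4],0,.11),tool(S,S[4],0))
obs=[]
im=grab_frame("wrist").copy(); m=meas("wrist",S); obs+=m.items()
for n,p in m.items(): print(n,(p-model(S,n))*1000)
for n in ["screw_grip","index_tip","lever_grip","pointer_tip"]:
    q=proj("wrist",model(S,n)); print(n,q); cv2.circle(im,tuple(int(v) for v in q),2,(255,0,255),-1)
cv2.imwrite("pics/wrist6.png",im[:,:,::-1]); print(get_obs()["t"]); np.save("s2.npy",S)
E
python3 g.py
```

```text
stand [-1.8094  0.0765  0.4782]
screw_grip [ 2.0835 -3.2587 -0.9846]
index_tip [ 4.5709 -0.2073  5.7424]
lever_grip [ 0.6917  3.5572 -3.0873]
pointer_tip [-0.692   0.8692 -1.1132]
screw_grip [316.1012 204.3012]
index_tip [376.4617 145.754 ]
lever_grip [405.1586 239.9392]
pointer_tip [316.2046 128.6239]
17.75
```

View pics/wrist6.png

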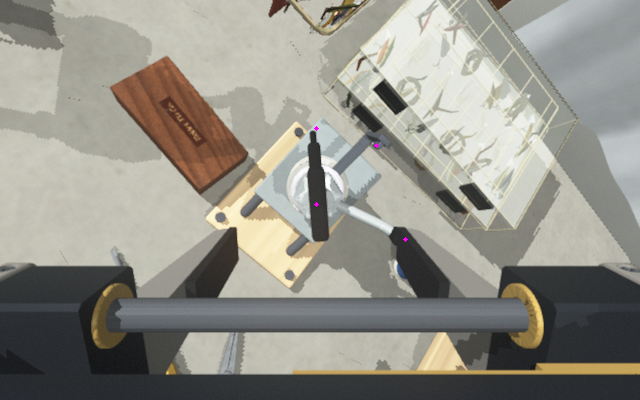

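The nut is loose: the lever now points at (400,237). The bar runs from (321,238) to its pointer tip at (312,131), about 0.08 rad CCW of my model, while its centre agrees. I'll grip the bar and turn it to the index.

```bash
cat > i.py <<'E'
from h import *
S=np.load("s2.npy"); S[4]+=.077; a=S[4]; np.save("s2.npy",S)
servo_line(pt(S,a,0,.11),frame=tool(S,a,0))
for h in (.04,.017):
    servo_line(pt(S,a,0,h),speed=.08); f=get_obs()["force"]; print(h,f)
    if np.linalg.norm(f)>10: raise SystemExit("contact")
grasp(30); sleep(.2); o=get_obs(); print(o["force"],o["moment"],o["opening"],o["grip_force"],o["t"])
if o["opening"]<.01: raise SystemExit("missed")
swing(S,a,0,0,.017,0,4,speed=.08)
im=grab_frame("wrist").copy()
for n in ("index_tip",): print(proj("wrist",model(S,n)))
cv2.imwrite("pics/wrist7.png",im[:,:,::-1])
cv2.imwrite("pics/c7.png",cv2.resize(im[60:210,220:420],(800,600),interpolation=cv2.INTER_CUBIC)[:,:,::-1])
print(get_obs()["moment"])
E
python3 i.py
```

```text
0.04 [-0.5878  0.5094  0.2838]
0.017 [ 0.1338 -0.1162 -0.2441]
[ 5.074  -2.1315 -2.207 ] [-0.2116 -0.1417 -0.1545] 0.014130221665803366 30.134045449085534 20.825
-0.215 F(rad,tan,ax) [ 0.9 -3.1 -3.4] op 0.014 21.2
-0.429 F(rad,tan,ax) [ 1.1 -2.7 -3.1] op 0.0137 21.6
-0.644 F(rad,tan,ax) [ 2.2 -3.2 -3.4] op 0.0138 21.9
-0.859 F(rad,tan,ax) [ 2.8 -2.3 -3. ] op 0.014 22.3
[314.7142 122.3245]
[ 0.2015 -0.037  -0.0076]
```

View pics/c7.png

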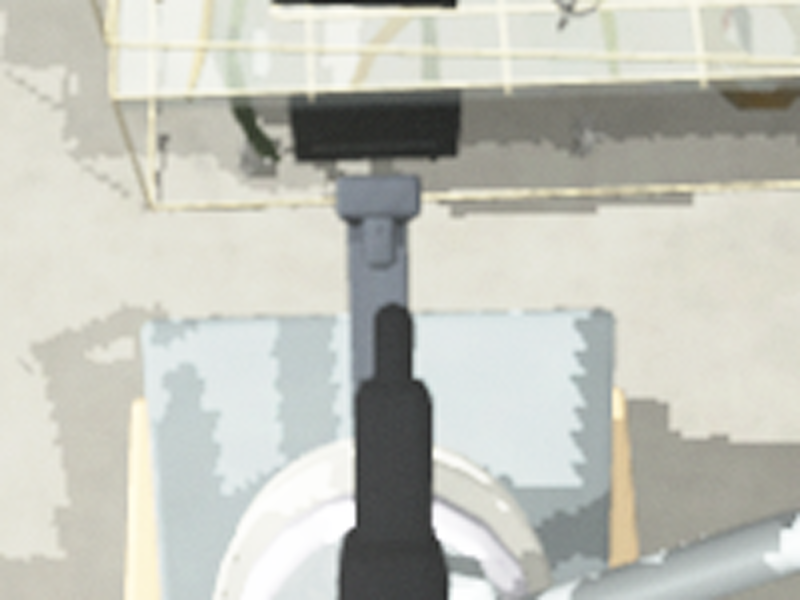

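The pointer tip is at crop (393,310), the index strip at (378,190) and its arm at about x=379. So the pointer sits about 2 mm, or 0.03 rad, right (CW) of the index. I'll turn back 0.03, release, and measure from straight above, numerically.

```bash
cat > j.py <<'E'
from h import *
S=np.load("s2.npy")
swing(S,0,.03,0,.017,0,1,speed=.03)
ungrasp(); S[4]=.03; np.save("s2.npy",S)
servo_line(pt(S,.03,0,.07),speed=.12,frame=tool(S,.03,0))
# view: shift lateral so camera is over the pointer; raised
servo_line(pt(S,0,-.03,.075),speed=.12,frame=tool(S,0,0))
im=grab_frame("wrist").copy(); print(get_obs()["t"])
for n in ("index_tip","screw_grip","pointer_tip"): print(n,proj("wrist",model(S,n)))
cv2.imwrite("pics/wrist8.png",im[:,:,::-1])
q=proj("wrist",pt(S,0,.03,.047)).astype(int);print(q)
cv2.imwrite("pics/c8.png",cv2.resize(im[q[1]-75:q[1]+75,q[0]-100:q[0]+100],(800,600),interpolation=cv2.INTER_CUBIC)[:,:,::-1])
E
python3 j.py
```

```text
0.03 F(rad,tan,ax) [ 2.6 -1.6 -3.6] op 0.0142 22.6
24.8417
index_tip [314.9452  73.6565]
screw_grip [314.9241 177.2998]
pointer_tip [312.1188  84.4103]
[314 133]
```

View pics/c8.png

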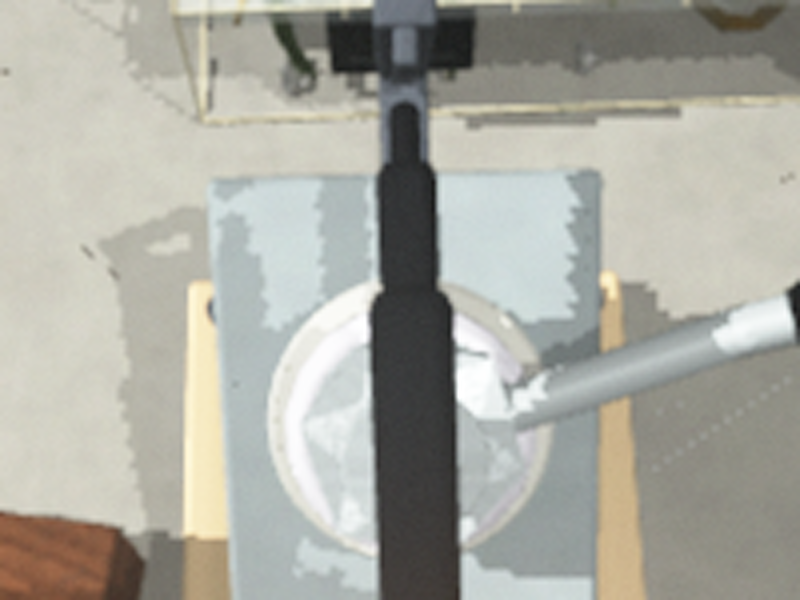

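The pointer tip at (405,105) now lines up with the index strip centre at (404,48). The bar line extrapolates to about 404 there, so it is aligned within about 0.01 rad. Next I'll grip the lever again and tighten it.

```bash
cat > k.py <<'E'
from h import *
S=np.load("s2.npy"); a=S[3]
servo_line(pt(S,0,0,.09),speed=.15,frame=tool(S,0,0))
move_to(pt(S,a,.092,.07),tool(S,a,1))
servo_line(pt(S,a,.092,.003),speed=.08); print(get_obs()["force"])
grasp(30); sleep(.2); o=get_obs(); print(o["opening"],o["force"])
if o["opening"]<.01: raise SystemExit("missed")
b=swing(S,a,a-.94,.092,.003,1,6)
for k in range(1,9):   # creep onto the stop
    c=swing(S,b,b-.015,.092,.003,1,1,speed=.03); b-=.015
    f=frame(S,b).inv().apply(get_obs()["force"])
    if abs(f[1])>18: break
S[3]=b; np.save("s3.npy",S)
E
python3 k.py
```

```text
[ 0.8143  0.1125 -0.0814]
0.012634827328931043 [0.916  0.6731 0.0173]
-0.157 F(rad,tan,ax) [-1.   0.  -0.8] op 0.0125 29.6
-0.313 F(rad,tan,ax) [-0.   0.3 -1.1] op 0.0125 30.0
-0.47 F(rad,tan,ax) [-1.1  0.1 -0.5] op 0.0127 30.3
-0.627 F(rad,tan,ax) [-2.7  0.6 -0.5] op 0.0127 30.6
-0.783 F(rad,tan,ax) [-3.8  0.3 -0.2] op 0.0127 31.0
-0.94 F(rad,tan,ax) [-4.5 -0.9  0.7] op 0.0127 31.3
-0.015 F(rad,tan,ax) [-6.1  0.9 -0.7] op 0.0127 31.6
-0.015 F(rad,tan,ax) [-6.1  0.9 -0.5] op 0.0129 31.8
-0.015 F(rad,tan,ax) [-6.   4.9 -6.1] op 0.0131 32.1
-0.015 F(rad,tan,ax) [ -7.5   8.6 -12.6] op 0.0132 32.3
-0.015 F(rad,tan,ax) [ -8.7  12.5 -17.2] op 0.013 32.6
-0.015 F(rad,tan,ax) [ -9.5  14.9 -23. ] op 0.0134 32.8
-0.015 F(rad,tan,ax) [-10.1  19.8 -28. ] op 0.0131 33.1
```

It came firmly onto the stop at about -0.97, with force rising steadily from there. Release, retract and check.

```bash
cat > l.py <<'E'
from h import *
S=np.load("s3.npy"); S0=np.load("s.npy")
ungrasp(); servo_line(pt(S,S[3],.092,.09),speed=.12)
move_to(pt(S0,S0[3],.092,.095),tool(S0,S0[3],1))   # same pose as picture wrist2
im=grab_frame("wrist"); cv2.imwrite("pics/wrist9.png",im[:,:,::-1])
servo_line(pt(S,0,-.03,.12),speed=.2); servo_line(pt(S,0,-.03,.075),speed=.15,frame=tool(S,0,0)) if 0 else move_to(pt(S,0,-.03,.075),tool(S,0,0))
im2=grab_frame("wrist"); cv2.imwrite("pics/wrist10.png",im2[:,:,::-1])
a=cv2.imread("pics/wrist2.png"); c=lambda i:cv2.resize(i[0:240,255:415],(266,400))
o=im2[58:208,214-100:214+200,::-1]
o=cv2.resize(im2[58:208,260:372,::-1],(266,400),interpolation=cv2.INTER_CUBIC)
cv2.imwrite("pics/fin.png",np.hstack([c(a),c(im[:,:,::-1]),o])); print(get_obs()["t"])
# lever shift between the tight pictures (dark paddle)
g=lambda i:cv2.cvtColor(i,cv2.COLOR_BGR2GRAY)
for i in (a,im[:,:,::-1].copy()):
    r=g(i)[188:218,300:338]<60; print("paddle cols",[np.where(x)[0].mean().round(1)+300 for x in (r[:15],r[15:])])
E
python3 l.py
```

```text
36.9417
paddle cols [np.float64(306.7), np.float64(307.1)]
paddle cols [np.float64(307.0), np.float64(307.0)]
```

View pics/fin.png

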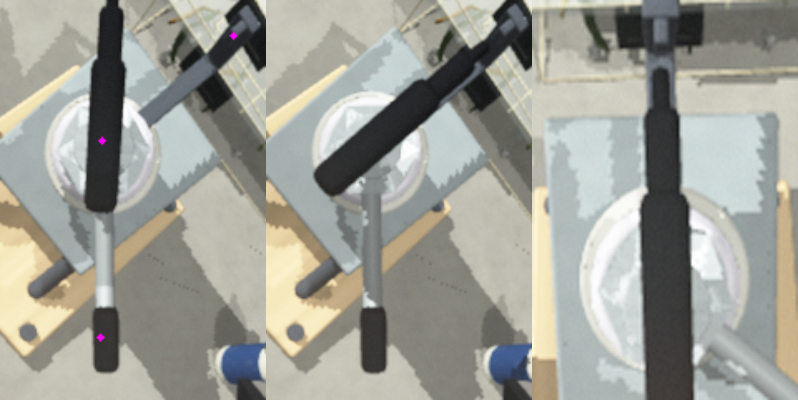

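The lever is back at its starting, tight position: x≈106 before and 107 after in the crops. The pointer tip at x=661 is in line with the index at x=660, and the bottle and case were not touched.

```bash
python3 -c "
from plant import *
print(get_obs()['t'],sign_off())"
```

```text
the job is handed in; nothing more can be done
36.9417 None
```

The job is handed in at 36.9 s: I loosened the nut by about 0.97 rad, turned the pointer onto the index (within about 0.01 rad by the camera) and swung the lever back onto its tight stop; the arm has let go, and the oil bottle and case were left alone.

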